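# Load a coupon into the corrosion test box and hold its lid at 60 degrees

### The arm

A 7-joint arm with a two-finger parallel gripper is mounted at the origin on a cart in front of the work surface, level with it; the furniture and walls round the work are solid. World frame = base frame: x ahead of the robot, y to its left, z up, the work surface at z = 0. Lengths are in m, angles in rad, forces in N, time in s.
With the tool pointing down it reaches from about 0.425 to 0.925 m from the base axis. Payload 6.8 kg.
Tool frame: the origin (TCP) lies on the centre line of the jaws, within the pads' length; the fingertips stand 14 mm ahead of it and the grasp point (between the pads) lies 5 mm behind it; z points along the fingers, y is the line along which they close (so a half turn about z gives the same grasp; the last joint's range is limited). The gripper opens to 85 mm and grips with 20 to 120 N. Pads are 22 mm wide; open, the fingers measure 114 mm over their backs; the gripper's body (76 mm by 85 mm) begins 54 mm behind the grasp point. The pads swing forward as they close: fully open they stand 13 mm farther back than shut.
Start: joints at [-1.221, 0.477, 0.022, 1.555, -0.011, 1.109, -0.083], TCP at [0.298, 0.606, 0.245] pointing down, gripper open.
Joint ranges: [-2.96, 2.96], [-0.34, 2.1], [-1.41, 1.46], [0.24, 2.44], [-1.37, 4.51], [0.17, 1.92], [-2.96, 2.96]. Speed limits (rad/s): [2.39, 2.39, 3.14, 3.14, 3.14, 3.14, 3.14].

### API

Orientations are given as a unit quaternion [w, x, y, z].
In Python, from station import bot gives the robot as it stands. The module is installed in compiled form; this text tells all that it offers.
- The arm moves only by the tool drive_tool, never from a script. Its argument "commands" is a list of rows, each an object with "hand": the opening, from 0 (shut) to 1 (fully open); "translation": the shift along the world's x, y, z in mm, a list of three; "angular": the turn, a rotation vector about the world's x, y, z in rad, a list of three. In form: [{"hand": hand, "translation": [tx, ty, tz], "angular": [ax, ay, az]}, ...]. A call has 1 to 12 rows; each row is the pose to reach, as a shift and turn from the pose commanded when the call began; what a row does not reach only later rows make up. A row lasts 1/8 s, in which the tool goes at most 62.5 mm and 10.7 degrees, less where a joint would pass 70% of its speed; a pose out of reach is approached as far as the arm can. A call with a gripper value outside its range is refused whole. The fingers move at their own pace and stop on an object; "force" is the grip in N (left out, the last holds). Time passes only in rows, so rows that repeat a pose let the fingers close. It gives the time, the measured TCP pose, the force, the opening and the grip force at its end, in the units of the state.
- bot.get_obs(): the state, without advancing time (a new reading comes with each control period).
- bot.read_camera(name): name is "scene" or "side" or "wrist"; returns the picture (420x560x3 uint8, red, green, blue); there is no depth.
- bot.camera_model(name): a dict with "fx", "fy", "cx", "cy" (pixels), "k1" (the pictures are not rectified: a ray, as slopes to the right and down, at radius r is drawn at 1 + k1 r^2 times it, then the intrinsics apply), "view" (4x4, takes a point from world to camera coordinates). Camera axes: x right, y up, looking along -z (the intrinsics and any distortion apply to the point x, -y, -z); pixel columns grow to the right and rows downward; lengths in m; the calibration is good to about 2 mm. A picture is of the moment at which its call begins: read the wrist's pose just before it. camera_model takes no time and is no camera call; for the wrist camera it gives the pose at the moment of the call.
- bot.hand_in(): hands the job in; it is judged then, once.
Trained networks look in the newest picture that a camera, given by its name, has taken for a name from the list of things; names that differ only in an ending like _2 or _b are one class to them, and where a whole thing is asked for, a point or a joint stands for the part that bears it (a point fixed in the world has none). Each returns a list of dicts, best first, with "score" (0 to 1); they miss things now and then, are a little off and sometimes report something else, mostly with a low value. They report only what shows in the picture. A call takes as long as a camera call. They do not tell look-alikes from the thing itself.
- bot.find_in(camera, query): "position" ([column, row] in pixels, amid what is visible of it).
- bot.outline_of(camera, query): "pixels" (420x560 bool, what is visible of it) and "position" ([column, row] in pixels, amid what is visible of it).
The state is a dict: "t": time; "q": joint angles; "joint_vel": joint speeds; "joint_torque": joint torques, N m; "eef_pos": TCP position; "tool_rot": TCP orientation; "contact_force": force on the tool from outside, world axes, zero at the start; "torque": the same for the moment, N m; "gripper_width": opening from 0.0 (shut) to 1.0 (fully open); "grasp_force": force on a finger pad.
Only numpy, scipy, OpenCV 4.12 (cv2) and the standard library are available. Lean on these libraries where they do the work, as an engineer would, in place of code of your own. Each camera call takes 0.05 s, during which the arm holds its last target. There are 200 camera calls.

### The job

Take the taller of the two steel coupons out of the white rack and lean it in the grey corrosion test box beside the one already there and in the same way: foot on the floor against the heel bar, upper part reclining on the white rest rod, square and clear of its neighbour. Then take the open lid by its steel grip bar, bring it gently forward to 60 degrees of opening (0 is shut) and keep holding it there so that I can refit the lid stay; without the stay the lid falls shut, so never let it drop, and finish the job still holding it. Leave the short coupon, the coupon in the box and the other things on the bench as they are.

Things in the scene. Friction and masses are not known exactly. Their poses are not given: they have to be found in the camera images.
- test_box: Bench-top corrosion test box, grey plastic, fixed: 180 mm deep (x), 300 mm wide (y), rim 110 mm high, walls 6 mm, inner floor at z = 12 mm. Origin: centre of its underside on the bench; x points to its back (hinge side), y to its left, z up. A round fog tower (36 mm wide, top at z = 93 mm) stands inside at x = 62, y = 0 mm.
- lid (a joint): Hinge of the box's lid (flat grey frame with clear pane, 0.6 kg with its bar), rad: 0 = shut, level; grows as it opens; 1.745 = open against its back stop, where it stands by itself at the start. 60 degrees of opening = 1.047. Nearly no friction: left alone below about 1.5 rad the lid falls shut.
- coupon: The taller coupon, to be loaded: galvanised steel plate 8 mm thick (its x), 60 mm wide (its y), 100 mm tall (its z), small dark hole near the top, 0.37 kg. Origin: centre of its lower edge face. It stands upright in one of the rack's two slots.
- short_coupon: The shorter coupon, 8 x 60 x 66 mm (x, y, z), in the other slot of the rack; stays there. Origin: centre of its lower edge face.
- coupon_in_box: A coupon just like the taller one (8 x 60 x 100 mm), already leaning in the test box somewhere along the rest rod; stays there. Origin: centre of its lower edge face; its z runs up along the leaning plate.
- rack: White plastic rack, fixed, 128 x 92 x 33 mm (x, y, z), with two slots 76 mm apart along its x (at x = -38 and +38 mm) in which coupons stand upright, faces along the rack's x, 25 mm deep in the slot. Origin: centre of its underside; slot floor at z = 8 mm.
- wash_bottle: bystander: round white bottle with blue cap, 66 mm wide, 155 mm tall; origin: centre of its underside; stays where it is.
- sample_jar: bystander: jar with blue lid, 60 mm wide, 74 mm tall; origin: centre of its underside; stays where it is.
- brush: bystander: flat brush with wooden handle, 140 x 22 x 14 mm, lying; origin: centre of its underside; stays where it is.
- brown_bottle: bystander: brown glass bottle, 72 mm wide, 145 mm tall; origin: centre of its underside; stays where it is.
- beaker: bystander: small glass beaker, 67 mm wide, 63 mm tall; origin: centre of its underside; stays where it is.
- tape: bystander: roll of tape lying flat, 90 mm wide, 18 mm high; origin: centre of its underside; stays where it is.
- calc: bystander: pocket calculator, 106 x 66 x 11 mm; origin: centre of its underside; stays where it is.
- felt_pen: bystander: marker pen, 132 x 16 mm, lying; origin: centre of its underside; stays where it is.
- rest_rod (a point): Middle of the axis of the white rest rod, 10 mm diameter, that runs across the box inside (y from -144 to +144 mm), 50 mm above the inner floor. Coupons recline on it towards the front (-x, to the robot), about 20 degrees from upright. Axes as the test box's.
- heel_bar (a point): White heel bar across the box's inner floor (y from -144 to +144 mm), 10 mm high: this point is the middle of the lower edge of its front face, on the floor. A coupon that leans rightly has its foot on the floor against this face: its origin is 5.5 mm in front (-x) of this point and 1.5 mm above. Axes as the test box's.
- hinge_mid (a point): Middle of the lid's hinge axis, which runs along the test box's y, 112 mm above the bench. Axes as the test box's.
- lid_bar (a point): Steel grip bar on the lid's free edge: round, 10 mm diameter, 136 mm long, held by end arms so that its middle 115 mm is free; 28 mm of free space between its axis and the lid's edge. Origin: middle of the bar, on its axis, 215 mm from the hinge axis (5 mm above the line through the hinge when shut). y: along the bar; x: along the lid to the hinge.
Not all that is in view belongs to the job. What is shaped like the coupon but pink is not meant. What is shaped like the coupon_in_box but red is not meant.

How it is judged:
By the outcome, as a careful person would: the job done as asked, in the order asked, and still so for the second after the job is handed in, while the arm keeps its last pose, push and grip.
It also fails if it takes over 58 s, if anything falls off the work surface, if the arm or the gripper's body presses on something with over 40 N, if the wrist force passes 120 N, or if a joint passes its speed limit or range.

## Working session

There is one attempt and no reset: what is moved stays moved. The work goes in short steps, Python scripts to look and compute and a tool call to move; the robot and the scene stay as the last step left them, time stands still between calls to the robot, and variables do not carry over. Pictures are saved under pics/ and viewed, at most 10 in all, crops included, and the job is handed in when it is done.

Besides the shell and the picture viewer there is one more tool, called after "Call:" as name(argument=value, ...) on one line, values as JSON. drive_tool: Moves the arm, as the interface text tells. Its arguments: {"type":"object","properties":{"commands":{"type":"array","items":{"type":"object","properties":{"hand":{"type":"number"},"translation":{"type":"array","items":{"type":"number"}},"angular":{"type":"array","items":{"type":"number"}}}}},"force":{"type":"number"}},"required":["commands"]}

```bash
mkdir -p pics; cat > h.py <<'E'
from station import bot
import numpy as np, cv2
from scipy.spatial.transform import Rotation as R
def cam(n):
    m=bot.camera_model(n); return m, np.array(m["view"])
def proj(n,P,m=None):
    m=m or bot.camera_model(n); V=np.array(m["view"]); P=np.atleast_2d(P)
    c=P@V[:3,:3].T+V[:3,3]; x=c[:,0]/-c[:,2]; y=-c[:,1]/-c[:,2]; s=1+m["k1"]*(x*x+y*y)
    return np.c_[m["fx"]*x*s+m["cx"], m["fy"]*y*s+m["cy"]]
def ray(n,px,m=None):
    m=m or bot.camera_model(n); V=np.array(m["view"])
    K=np.array([[m["fx"],0,m["cx"]],[0,m["fy"],m["cy"]],[0,0,1.]])
    u=cv2.undistortPoints(np.array([[px]],float),K,np.array([m["k1"],0,0,0.]))[0,0]
    d=V[:3,:3].T@np.array([u[0],-u[1],-1]); o=-V[:3,:3].T@V[:3,3]
    return o,d/np.linalg.norm(d)
def onz(n,px,z,m=None):
    o,d=ray(n,px,m); return o+d*(z-o[2])/d[2]
def tri(obs):
    A=np.zeros((3,3));b=np.zeros(3)
    for o,d in obs:
        M=np.eye(3)-np.outer(d,d);A+=M;b+=M@o
    return np.linalg.solve(A,b)
def snap(n,f=None):
    im=bot.read_camera(n)
    if f: cv2.imwrite("pics/"+f,cv2.cvtColor(im,cv2.COLOR_RGB2BGR))
    return im
E
python3 - <<'E'
from h import *
np.set_printoptions(precision=3,suppress=True)
o=bot.get_obs(); print({k:np.round(v,3) for k,v in o.items()})
ims=[snap(n,n+"0.png") for n in("scene","side","wrist")]
cv2.imwrite("pics/both.png",np.vstack([cv2.resize(cv2.cvtColor(i,cv2.COLOR_RGB2BGR),(400,300)) for i in ims[2:]]))
for n in("scene","side","wrist"):
    m,V=cam(n); print(n,m["fx"],m["k1"],-V[:3,:3].T@V[:3,3],-V[2,:3])
    for q in("coupon","short_coupon","coupon_in_box","rack","test_box","lid_bar","lid"):
        print(q,[(np.round(r["position"],1),round(r["score"],2)) for r in bot.find_in(n,q)[:4]])
E
```

```text
{'t': np.float64(0.0), 'q': array([-1.221,  0.478,  0.022,  1.556, -0.012,  1.109, -0.083]), 'joint_vel': array([-0.001,  0.001,  0.   , -0.002,  0.002,  0.001, -0.   ]), 'joint_torque': array([ -0.001, -59.644,   1.608, -28.12 ,   0.013,   0.009,  -0.   ]), 'eef_pos': array([0.298, 0.605, 0.244]), 'tool_rot': array([-0.   ,  0.227,  0.974, -0.001]), 'contact_force': array([-0.095,  0.394, -0.337]), 'torque': array([-0.041,  0.037,  0.006]), 'grasp_force': np.float64(0.0), 'gripper_width': np.float64(1.001)}
scene 508.06144115667206 -0.06261980126925673 [-0.288  0.88   0.915] [ 0.564 -0.602 -0.565]
coupon [(array([338.8, 208.6]), 0.71), (array([368.9, 182.6]), 0.59)]
short_coupon [(array([344.9, 181. ]), 0.54)]
coupon_in_box [(array([237.9, 245.2]), 0.56), (array([313.5, 216.8]), 0.48)]
rack [(array([362. , 196.5]), 0.93), (array([366.9, 182.4]), 0.58)]
test_box [(array([231.9, 216.7]), 0.64), (array([222.3, 333.5]), 0.51)]
lid_bar [(array([215.3, 185.2]), 0.97), (array([374.6, 224. ]), 0.75), (array([222.2, 333.8]), 0.64)]
lid [(array([214.9, 180.8]), 0.63)]
side 480.30285107342576 -0.15018194598101844 [0.053 1.097 1.173] [ 0.279 -0.697 -0.661]
coupon []
short_coupon []
coupon_in_box []
rack []
test_box [(array([215.9, 213.2]), 0.57), (array([333. , 216.1]), 0.28)]
lid_bar [(array([215.5, 203.4]), 0.91), (array([216. , 215.4]), 0.22)]
lid [(array([212.8, 210.1]), 0.64)]
wrist 323.531568436806 0.022387326919757766 [0.23  0.638 0.373] [ 0.267 -0.132 -0.955]
coupon []
short_coupon [(array([102.1, 410.2]), 0.47)]
coupon_in_box []
rack []
test_box [(array([ 98.5, 409.8]), 0.93)]
lid_bar []
lid []
```

View pics/scene0.png

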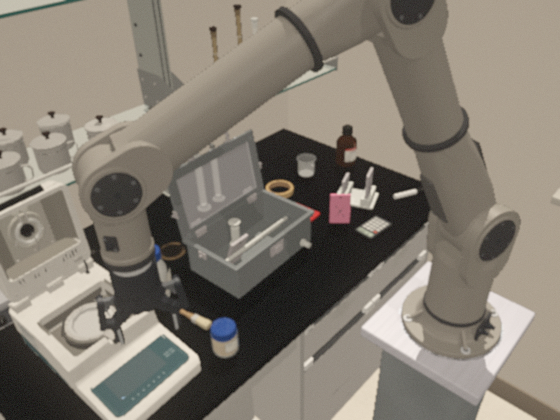

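View pics/side0.png

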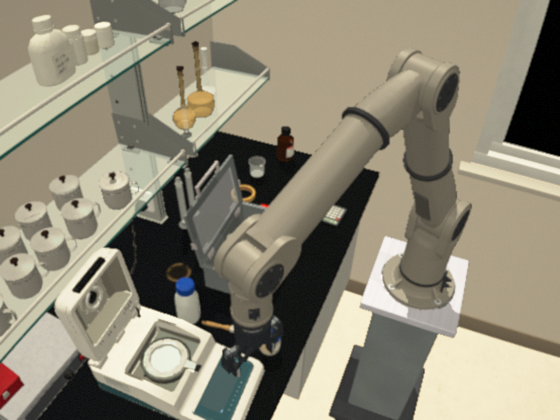

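The scene picture shows the test box with its open lid at about (235,230). The rack with two coupons is at (358,192), and the pink decoy stands in front of it at (340,208). The red item is at (312,217). In the side view the arm hides the rack.

```bash
python3 - <<'E'
from h import *
np.set_printoptions(precision=3,suppress=True)
for n,p,z in [("scene",(362,196.5),.02),("scene",(340,208),.05),("scene",(368,182),.08),("scene",(345,185),.06),("scene",(193,270),.0),("scene",(238,297),0.),("scene",(308,243),0),("scene",(313,209),.11),("scene",(280,135),0),("scene",(435,190),0),("scene",(374,227),.01),("scene",(238,245),.06),("scene",(225,350),0)]: print(n,p,onz(n,p,z))
m,V=cam("wrist"); o=bot.get_obs(); q=o["tool_rot"]; T=R.from_quat(np.r_[q[1:],q[0]]).as_matrix()
print("tool",T); c=-V[:3,:3].T@V[:3,3]; print("cam in tool",T.T@(c-o["eef_pos"]),T.T@V[:3,:3].T)
for n in("scene","side"): print(proj(n,[[.298,.605,.244]]))
E
```

```text
scene (362, 196.5) [ 0.456 -0.278  0.02 ]
scene (340, 208) [ 0.444 -0.144  0.05 ]
scene (368, 182) [ 0.439 -0.28   0.08 ]
scene (345, 185) [ 0.502 -0.245  0.06 ]
scene (193, 270) [0.608 0.293 0.   ]
scene (238, 297) [ 0.441  0.283 -0.   ]
scene (308, 243) [ 0.449 -0.002  0.   ]
scene (313, 209) [ 0.447 -0.021  0.11 ]
scene (280, 135) [ 0.982 -0.459  0.   ]
scene (435, 190) [ 0.311 -0.494  0.   ]
scene (374, 227) [ 0.342 -0.178  0.01 ]
scene (238, 245) [0.537 0.186 0.06 ]
scene (225, 350) [0.339 0.42  0.   ]
tool [[-0.897  0.442 -0.   ]
 [ 0.442  0.897  0.   ]
 [ 0.     0.    -1.   ]]
cam in tool [ 0.076 -0.001 -0.128] [[-0.     0.955  0.298]
 [ 1.     0.     0.   ]
 [-0.     0.298 -0.955]]
[[149.461 332.747]]
[[252.655 361.896]]
```

Call:
drive_tool(commands=[{"hand": 1, "translation": [0, 0, 60], "angular": [0, 0, 0]}, {"hand": 1, "translation": [20, -50, 100], "angular": [0, 0, 0.1]}, {"hand": 1, "translation": [40, -110, 140], "angular": [0, 0, 0.2]}, {"hand": 1, "translation": [60, -170, 160], "angular": [0, 0, 0.3]}, {"hand": 1, "translation": [80, -230, 160], "angular": [0, 0, 0.4]}, {"hand": 1, "translation": [90, -290, 160], "angular": [0, 0, 0.457]}, {"hand": 1, "translation": [95, -350, 160], "angular": [0, 0, 0.457]}, {"hand": 1, "translation": [100, -410, 160], "angular": [0, 0, 0.457]}, {"hand": 1, "translation": [100, -465, 160], "angular": [0, 0, 0.457]}, {"hand": 1, "translation": [100, -465, 160], "angular": [0, 0, 0.457]}, {"hand": 1, "translation": [100, -465, 160], "angular": [0, 0, 0.457]}])

```text
t: 2.58
eef_pos: [0.3983, 0.1406, 0.4056]
tool_rot: [0.0, 0.001, 1.0, 0.001]
contact_force: [0.5, 0.2, -0.3]
gripper_width: 1.001
grasp_force: 0.0
```

```bash
python3 - <<'E'
from h import *
np.set_printoptions(precision=3,suppress=True)
o=bot.get_obs(); print(o["t"],o["eef_pos"],o["tool_rot"],o["q"])
for n in("scene","side","wrist"):
    snap(n,n+"1.png")
    for q in("coupon","short_coupon","coupon_in_box","rack","test_box","lid_bar"):
        print(n,q,[(np.round(r["position"],1),round(r["score"],2)) for r in bot.find_in(n,q)[:4]])
E
```

```text
2.575 [0.398 0.141 0.406] [0.    0.001 1.    0.001] [-0.722 -0.096  0.216  1.893  0.02   1.341  1.058]
scene coupon [(array([373.7, 224.1]), 0.72), (array([215.6, 184.2]), 0.67), (array([370. , 184.6]), 0.65)]
scene short_coupon []
scene coupon_in_box [(array([236.7, 247.6]), 0.78), (array([313.2, 215.4]), 0.6)]
scene rack [(array([363. , 194.7]), 0.7), (array([343.7, 180.6]), 0.56)]
scene test_box [(array([230.2, 216.6]), 0.74)]
scene lid_bar [(array([216. , 178.7]), 0.9), (array([306.5, 160.7]), 0.41)]
side coupon [(array([304.6, 204.5]), 0.65)]
side short_coupon [(array([214.1, 205.7]), 0.46)]
side coupon_in_box [(array([249.5, 260. ]), 0.66), (array([280.7, 205.8]), 0.39)]
side rack [(array([307.6, 191.2]), 0.84)]
side test_box [(array([233.3, 235.3]), 0.63)]
side lid_bar [(array([214.6, 204.8]), 0.67), (array([185.1, 297.3]), 0.61), (array([332.3, 216.8]), 0.56)]
wrist coupon [(array([100.9, 195.5]), 0.68), (array([ 11.3, 189.9]), 0.56)]
wrist short_coupon [(array([ 31.5, 238.7]), 0.56), (array([474.9, 122.3]), 0.3)]
wrist coupon_in_box [(array([155.5, 247.6]), 0.8), (array([335.5, 244.9]), 0.73)]
wrist rack [(array([ 39.7, 209.8]), 0.97), (array([464.4, 295.4]), 0.57)]
wrist test_box [(array([291.1, 274.2]), 0.86)]
wrist lid_bar [(array([290.5, 345.9]), 0.93), (array([286.9, 278.4]), 0.56)]
```

View pics/wrist1.png

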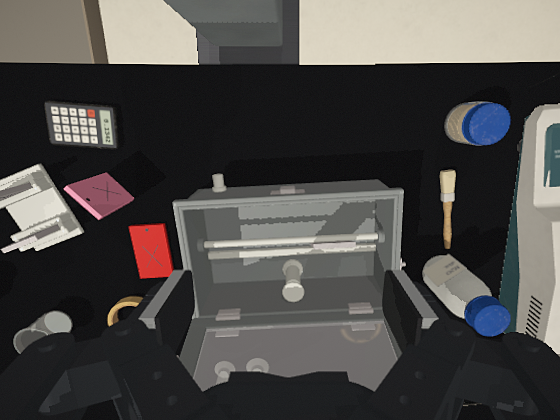

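The wrist view (image up is toward the robot, right is +y) shows the box at (290,260) and the rest rod along row 243. The coupon in the box seems to be near (345,230). The rack is at (35,215), and the pink (100,195) and red (150,250) decoys lie beside it. I'll enlarge the box and the rack.

```bash
python3 - <<'E'
import cv2,numpy as np
w=cv2.imread("pics/wrist1.png"); s=cv2.imread("pics/scene1.png"); d=cv2.imread("pics/side1.png")
def g(i,x,y,a,b,W,H): return cv2.convertScaleAbs(cv2.resize(i[y:y+b,x:x+a],(W,H),interpolation=cv2.INTER_CUBIC),alpha=1.2)
top=np.hstack([g(w,165,170,245,170,432,300),g(s,300,150,100,82,366,300)])
bot=np.hstack([g(s,175,185,145,109,399,300),g(d,270,160,100,75,399,300)])
cv2.imwrite("pics/c1.png",np.vstack([top,bot]))
E
```

```text
(no output)
```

View pics/c1.png

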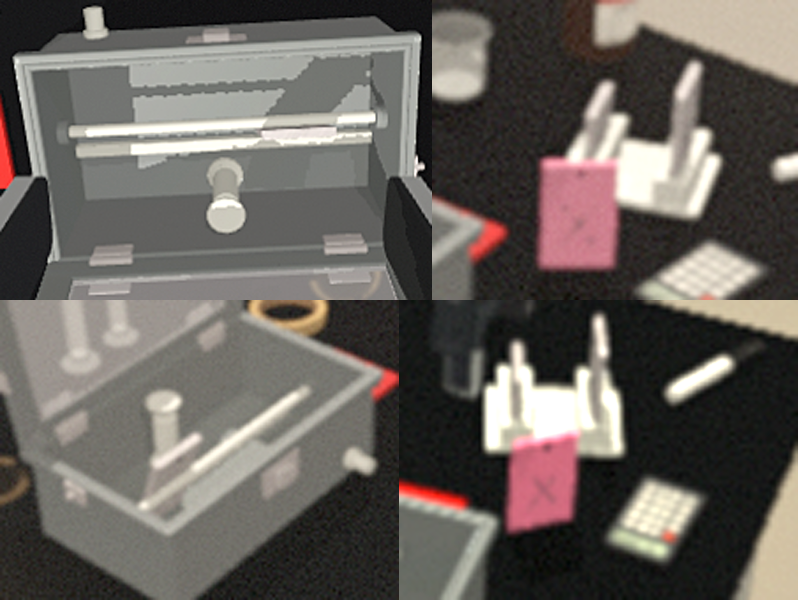

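The taller coupon is the right-hand one in the scene view, at about (370,182): it stands clearly higher than its neighbour at (345,181), is grey, and is in the slot nearer the robot. The pink plate at (340,208) and the red one at (313,215) are the decoys. In the wrist view the top edge of the coupon in the box is at about (335,245). Next I'll fit the box pose and the rack positions.

```bash
python3 - <<'E'
from h import *
from scipy.optimize import least_squares
np.set_printoptions(precision=4,suppress=True)
k=245/432; s=100/366; b=145/399
W=lambda x,y:(165+x*k,170+y*k); S=lambda x,y:(175+x*b,185+y*b)
obs=[("wrist",W(14,56),(-.09,-.15,.11)),("wrist",W(418,36),(-.09,.15,.11)),
("scene",S(170,230),(-.09,.15,.11)),("scene",S(382,76),(-.09,-.15,.11)),("scene",S(33,155),(.09,.15,.11))]
mm={n:bot.camera_model(n) for n in("scene","wrist","side")}
def bw(p,P): c,sn=np.cos(p[2]),np.sin(p[2]); return np.array([p[0]+c*P[0]-sn*P[1],p[1]+sn*P[0]+c*P[1],P[2]])
f=lambda p:np.concatenate([(proj(n,bw(p,P),mm[n])[0]-px) for n,px,P in obs])
r=least_squares(f,[.53,.14,0]);print(r.x);print(r.fun.reshape(-1,2))
p=r.x
def tobox(P): c,sn=np.cos(p[2]),np.sin(p[2]); d=P-np.r_[p[:2],0]; return np.array([c*d[0]+sn*d[1],-sn*d[0]+c*d[1],d[2]])
for nm,px,z in [("rodL",W(70,132),.062),("rodR",W(376,117),.062),("heelL top",W(80,151),.022),("heelR",W(370,136),.022),("cibtop L",W(262,133),.106),("cibtop R",W(340,131),.106)]: print(nm,tobox(onz("wrist",px,z,mm["wrist"])))
for nm,px,z in [("cib top nearL",S(155,164),.106),("cib top farR",S(198,136),.106),("rod far",S(308,90),.062),("rod near",S(143,203),.062)]: print("scene",nm,tobox(onz("scene",px,z)))
S2=lambda x,y:(300+x*s,150+y*82/300); D=lambda x,y:(270+x*100/399,160+y*75/300)
print("tall top", tri([ray("scene",S2(260,66)),ray("side",D(200,16))]), onz("scene",S2(260,66),.108),onz("side",D(200,16),.108))
print("short top", tri([ray("scene",S2(172,85)),ray("side",D(120,42))]))
E
```

```text
[0.521  0.143  0.0499]
[[ 3.794  -0.5795]
 [-2.5548 -0.2723]
 [ 1.1075 -0.1769]
 [-0.5252 -0.9889]
 [ 0.5977 -1.7292]]
rodL [-0.0046 -0.1349  0.062 ]
rodR [-0.0051  0.1372  0.062 ]
heelL top [ 0.0324 -0.1397  0.022 ]
heelR [0.0309 0.1431 0.022 ]
cibtop L [-0.0139  0.0333  0.106 ]
cibtop R [-0.0125  0.0963  0.106 ]
scene cib top nearL [-0.0099  0.0911  0.106 ]
scene cib top farR [-0.0123  0.0352  0.106 ]
scene rod far [-0.0079 -0.1342  0.062 ]
scene rod near [-0.0009  0.103   0.062 ]
tall top [ 0.4524 -0.3132  0.1127] [ 0.4556 -0.3163  0.108 ] [ 0.4545 -0.3232  0.108 ]
short top [ 0.5184 -0.2789  0.0843]
```

Call:
drive_tool(commands=[{"hand": 1, "translation": [10, -60, 0], "angular": [0, 0, -0.15]}, {"hand": 1, "translation": [20, -120, 0], "angular": [0, 0, -0.3]}, {"hand": 1, "translation": [30, -180, 0], "angular": [0, 0, -0.45]}, {"hand": 1, "translation": [40, -240, 0], "angular": [0, 0, -0.6]}, {"hand": 1, "translation": [45, -300, 0], "angular": [0, 0, -0.75]}, {"hand": 1, "translation": [50, -360, -20], "angular": [0, 0, -0.9]}, {"hand": 1, "translation": [55, -420, -60], "angular": [0, 0, -1.05]}, {"hand": 1, "translation": [55, -457, -100], "angular": [0, 0, -1.1]}, {"hand": 1, "translation": [55, -457, -146], "angular": [0, 0, -1.1]}, {"hand": 1, "translation": [55, -457, -146], "angular": [0, 0, -1.1]}, {"hand": 1, "translation": [55, -457, -146], "angular": [0, 0, -1.1]}])

```text
t: 5.0
eef_pos: [0.4543, -0.3165, 0.2609]
tool_rot: [0.001, 0.523, 0.853, 0.0]
contact_force: [0.0, 0.7, -0.2]
gripper_width: 1.001
grasp_force: 0.0
```

```bash
python3 - <<'E'
from h import *
np.set_printoptions(precision=4,suppress=True)
o=bot.get_obs(); print(o["t"],o["eef_pos"],o["tool_rot"],o["q"])
m=bot.camera_model("wrist"); snap("wrist","wrist2.png"); print(m)
for q in("coupon","short_coupon","rack"):
    for r in bot.outline_of("wrist",q)[:3]:
        P=r["pixels"].astype(np.uint8); print(q,round(r["score"],2),r["position"],P.sum(),cv2.minAreaRect(cv2.findNonZero(P)))
print(proj("wrist",[[.453,-.316,.108],[.453,-.316,.033]]))
E
```

```text
5.0 [ 0.4543 -0.3165  0.2609] [0.0008 0.5226 0.8526 0.0002] [-0.1056  0.3165  0.7527  1.8695 -0.2484  1.0494  1.218 ]
{'fx': 323.531568436806, 'fy': 323.531568436806, 'cx': 288.0662422428399, 'cy': 211.82375615340072, 'k1': 0.022387326919757766, 'view': array([[ 0.8913,  0.4535,  0.0011, -0.2607],
       [-0.4324,  0.8505, -0.2995,  0.5099],
       [-0.1367,  0.2664,  0.9541, -0.2468],
       [ 0.    ,  0.    ,  0.    ,  1.    ]])}
coupon 0.86 [288.7, 168.8] 756 ((291.197265625, 169.1260223388672), (11.41064167022705, 74.4308853149414), 6.009006023406982)
coupon 0.59 [358.6, 13.5] 1884 ((364.3309020996094, 11.991415023803711), (33.99077606201172, 84.78958129882812), 74.47589111328125)
rack 0.88 [318.9, 154.2] 6724 ((323.0934143066406, 161.83688354492188), (111.35546112060547, 83.22879791259766), 5.355824947357178)
[[287.545  197.1678]
 [287.4765 179.9126]]
```

View pics/wrist2.png

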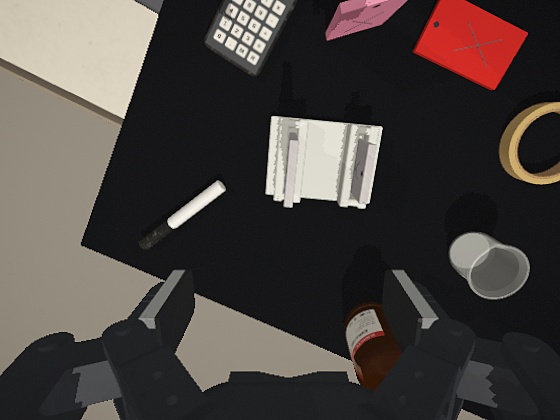

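The wrist view shows the rack at (322,160), with the tall coupon at (291,172) and the short one at (364,165). The brown bottle is at (370,340), near the right finger, so its clearance needs checking. I'll enlarge the rack once more to get corners.

```bash
python3 - <<'E'
from h import *
np.set_printoptions(precision=4,suppress=True)
im=cv2.imread("pics/wrist2.png"); c=im[105:220,255:395]; c=cv2.resize(c,None,fx=5,fy=5,interpolation=cv2.INTER_CUBIC); cv2.imwrite("pics/c2.png",c)
for q in("brown_bottle",):
    for n in("wrist","scene","side"):
        for r in bot.find_in(n,q)[:1]: print(n,r)
m=bot.camera_model("wrist")
for px in[(272,116),(382,126),(366,207),(266,193)]: print(px,onz("wrist",px,.033,m))
print("bottle base/top guess",onz("wrist",(345,315),0,m),onz("wrist",(400,375),.145,m))
for px in [(292,139),(290,207),(300,142),(283,206)]: print(px,onz("wrist",px,.108,m))
print("scene bottle cap",onz("scene",(347.5,130),.145),"side",onz("side",(286,131),.145))
E
```

```text
wrist {'position': [366.8, 345.0], 'score': 0.6}
side {'position': [280.3, 145.5], 'score': 0.58}
(272, 116) [ 0.4066 -0.2622  0.033 ]
(382, 126) [ 0.5149 -0.2187  0.033 ]
(366, 207) [ 0.5462 -0.3031  0.033 ]
(266, 193) [ 0.4371 -0.34    0.033 ]
bottle base/top guess [ 0.6129 -0.456   0.    ] [ 0.6174 -0.4115  0.145 ]
(292, 139) [ 0.4324 -0.2686  0.108 ]
(290, 207) [ 0.4582 -0.3228  0.108 ]
(300, 142) [ 0.4396 -0.2677  0.108 ]
(283, 206) [ 0.4521 -0.3248  0.108 ]
scene bottle cap [ 0.6299 -0.4248  0.145 ] side [ 0.6374 -0.4282  0.145 ]
```

View pics/c2.png

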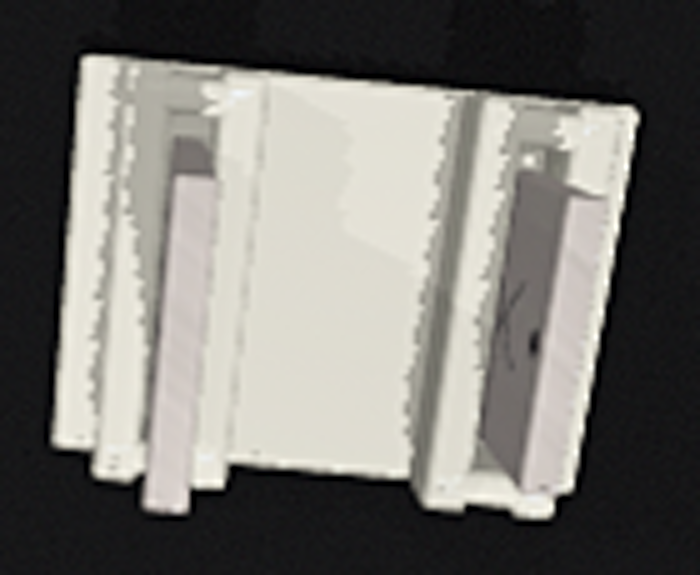

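```bash
python3 - <<'E'
from h import *
a=onz("wrist",(293.9,140.2),.108);b=onz("wrist",(288.3,207.4),.108);print(a,b,(a+b)/2,np.linalg.norm(a-b),np.degrees(np.arctan2(*(a-b)[[1,0]]))-90)
E
```

```text
[ 0.43427136 -0.26874892  0.108     ] [ 0.45695763 -0.32379802  0.108     ] [ 0.44561449 -0.29627347  0.108     ] 0.05954050125470988 22.397036625503887
```

Call:
drive_tool(commands=[{"hand": 0.6, "translation": [-9, 20, -20], "angular": [0, 0, -0.09]}, {"hand": 0.6, "translation": [-9, 20, -60], "angular": [0, 0, -0.09]}, {"hand": 0.6, "translation": [-9, 20, -100], "angular": [0, 0, -0.09]}, {"hand": 0.6, "translation": [-9, 20, -130], "angular": [0, 0, -0.09]}, {"hand": 0.6, "translation": [-9, 20, -155], "angular": [0, 0, -0.09]}, {"hand": 0.6, "translation": [-9, 20, -173], "angular": [0, 0, -0.09]}, {"hand": 0.6, "translation": [-9, 20, -173], "angular": [0, 0, -0.09]}, {"hand": 0.6, "translation": [-9, 20, -173], "angular": [0, 0, -0.09]}])

```text
t: 6.35
eef_pos: [0.4449, -0.2969, 0.0871]
tool_rot: [0.001, 0.561, 0.828, 0.0]
contact_force: [0.4, 0.0, -0.6]
gripper_width: 0.608
grasp_force: 0.0
```

```bash
python3 - <<'E'
from h import *
np.set_printoptions(precision=4,suppress=True)
o=bot.get_obs(); print(o["t"],o["eef_pos"],o["tool_rot"])
w=snap("wrist"); s=snap("scene")
g=lambda i,W,H: cv2.resize(cv2.cvtColor(i,cv2.COLOR_RGB2BGR),(W,H),interpolation=cv2.INTER_CUBIC)
cv2.imwrite("pics/c3.png",np.hstack([g(w[150:],500,321),g(s[140:240,290:400],300,321)]))
E
```

```text
6.35 [ 0.4449 -0.2969  0.0871] [0.0007 0.5609 0.8279 0.0001]
```

View pics/c3.png

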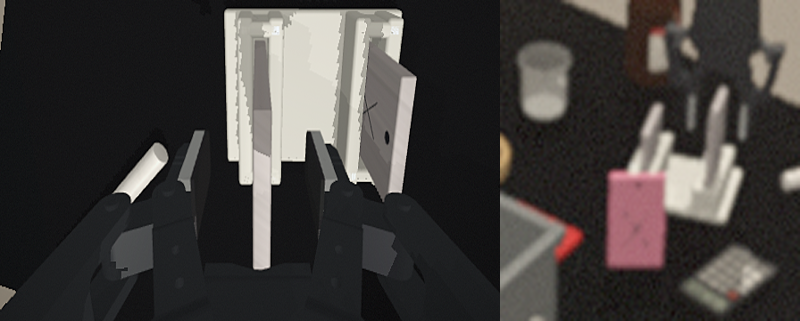

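The tall coupon stands centred between the pads, aligned with them and clear of the short one. Close and lift.

Call:
drive_tool(commands=[{"hand": 0, "translation": [0, 0, 0], "angular": [0, 0, 0]}, {"hand": 0, "translation": [0, 0, 0], "angular": [0, 0, 0]}, {"hand": 0, "translation": [0, 0, 0], "angular": [0, 0, 0]}, {"hand": 0, "translation": [0, 0, 0], "angular": [0, 0, 0]}, {"hand": 0, "translation": [0, 0, 0], "angular": [0, 0, 0]}, {"hand": 0, "translation": [0, 0, 0], "angular": [0, 0, 0]}], force=70)

```text
t: 7.2
eef_pos: [0.445, -0.2965, 0.0867]
tool_rot: [0.001, 0.561, 0.828, 0.0]
contact_force: [2.2, 2.1, 6.1]
gripper_width: 0.087
grasp_force: 69.5
```

Call:
drive_tool(commands=[{"hand": 0, "translation": [0, 0, 10], "angular": [0, 0, 0]}, {"hand": 0, "translation": [0, 0, 25], "angular": [0, 0, 0]}, {"hand": 0, "translation": [0, 0, 50], "angular": [0, 0, 0]}, {"hand": 0, "translation": [0, 0, 90], "angular": [0, 0, 0]}, {"hand": 0, "translation": [0, 0, 130], "angular": [0, 0, 0]}, {"hand": 0, "translation": [0, 0, 170], "angular": [0, 0, 0]}, {"hand": 0, "translation": [0, 0, 190], "angular": [0, 0, 0]}, {"hand": 0, "translation": [0, 0, 190], "angular": [0, 0, 0]}])

```text
t: 8.2
eef_pos: [0.4436, -0.2974, 0.2777]
tool_rot: [0.001, 0.561, 0.828, 0.0]
contact_force: [0.2, -0.4, -4.0]
gripper_width: 0.083
grasp_force: 69.2
```

```bash
python3 - <<'E'
from h import *
a=0.0499; ay=np.array([-np.sin(a),np.cos(a),0])
q=R.from_rotvec(-np.radians(12)*ay)*R.from_rotvec([0,0,-.330]); print(q.as_rotvec())
for t in(2,8): print(t,R.from_rotvec(-np.radians(t)*ay).as_rotvec())
E
```

```text
[ 0.04486562 -0.20555061 -0.32878845]
2 [ 0.00174112 -0.03486314 -0.        ]
8 [ 0.00696446 -0.13945254 -0.        ]
```

Call:
drive_tool(commands=[{"hand": 0, "translation": [10, 40, 0], "angular": [0.006, -0.026, -0.041]}, {"hand": 0, "translation": [22, 90, 0], "angular": [0.011, -0.051, -0.082]}, {"hand": 0, "translation": [32, 145, 0], "angular": [0.017, -0.077, -0.123]}, {"hand": 0, "translation": [42, 200, 0], "angular": [0.022, -0.103, -0.164]}, {"hand": 0, "translation": [53, 255, 0], "angular": [0.028, -0.128, -0.205]}, {"hand": 0, "translation": [65, 310, -10], "angular": [0.034, -0.154, -0.247]}, {"hand": 0, "translation": [75, 355, -20], "angular": [0.039, -0.18, -0.288]}, {"hand": 0, "translation": [84, 390, -28], "angular": [0.045, -0.2055, -0.329]}, {"hand": 0, "translation": [84, 396, -28], "angular": [0.045, -0.2055, -0.329]}, {"hand": 0, "translation": [84, 396, -28], "angular": [0.045, -0.2055, -0.329]}, {"hand": 0, "translation": [84, 396, -28], "angular": [0.045, -0.2055, -0.329]}])

```text
t: 9.57
eef_pos: [0.528, 0.0976, 0.248]
tool_rot: [0.072, 0.686, 0.72, 0.075]
contact_force: [-0.7, -0.4, -3.3]
gripper_width: 0.083
grasp_force: 69.0
```

```bash
python3 - <<'E'
from h import *
np.set_printoptions(precision=4,suppress=True)
o=bot.get_obs(); print(o["t"],o["eef_pos"],o["tool_rot"],o["q"],o["contact_force"])
q=o["tool_rot"]; T=R.from_quat(np.r_[q[1:],q[0]]); print(T.as_matrix())
m=bot.camera_model("wrist");w=snap("wrist","wrist4.png");s=snap("scene")
# plate corners predicted
F=o["eef_pos"]+T.apply([[sx*.03,sy*.004,z] for z in(.0787,-.0213) for sx in(-1,1) for sy in(-1,1)])
a=.0499;c,sn=np.cos(a),np.sin(a)
bx=lambda P:np.array([.521+c*P[0]-sn*P[1],.143+sn*P[0]+c*P[1],P[2]])
box=np.array([bx(P) for P in[(-.0047,-.144,.062),(-.0047,.144,.062),(.028,-.144,.022),(.028,.144,.022),(-.09,-.15,.11),(-.09,.15,.11),(.09,.15,.11),(.09,-.15,.11)]])
def draw(n,im,m=None):
    im=cv2.cvtColor(im,cv2.COLOR_RGB2BGR); im=cv2.resize(im,None,fx=2,fy=2,interpolation=cv2.INTER_CUBIC)
    for P,col in((F,(0,0,255)),(box,(0,255,0))):
        for u in proj(n,P,m): cv2.drawMarker(im,tuple(int(v) for v in np.round(u*2+.5)),col,0,8,1)
    return im
A=draw("wrist",w,m)[280:760,260:860]; B=draw("scene",s)[330:630,340:660]
cv2.imwrite("pics/c4.png",np.hstack([cv2.resize(A,(480,384)),cv2.resize(B,(320,300))[:,:320] if 0 else cv2.copyMakeBorder(B,0,84,0,0,0)]))
E
```

```text
9.575 [0.528  0.0976 0.248 ] [0.072  0.6864 0.7198 0.0751] [-0.8728  0.1528  0.6051  2.0583 -0.0556  0.7549 -0.1979] [-0.6884 -0.3982 -3.2619]
[[-0.0474  0.9772  0.2068]
 [ 0.9989  0.0465  0.0093]
 [-0.0005  0.207  -0.9783]]
```

View pics/c4.png

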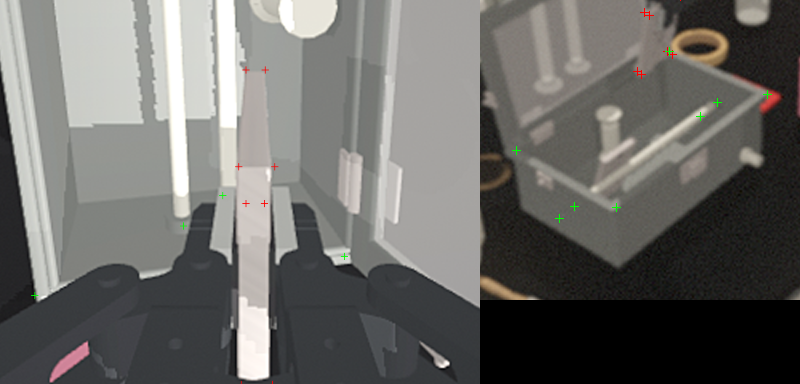

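The held coupon matches the predicted corners, and the box overlay matches the rod, heel bar and rim. Descend.

Call:
drive_tool(commands=[{"hand": 0, "translation": [-1, 1, -25], "angular": [0, 0, 0]}, {"hand": 0, "translation": [-1, 1, -60], "angular": [0, 0, 0]}, {"hand": 0, "translation": [-1, 1, -90], "angular": [0, 0, 0]}, {"hand": 0, "translation": [-1, 1, -115], "angular": [0, 0, 0]}, {"hand": 0, "translation": [-1, 1, -135], "angular": [0, 0, 0]}, {"hand": 0, "translation": [-1, 1, -147], "angular": [0, 0, 0]}, {"hand": 0, "translation": [-1, 1, -152], "angular": [0, 0, 0]}, {"hand": 0, "translation": [-1, 1, -152], "angular": [0, 0, 0]}, {"hand": 0, "translation": [-1, 1, -152], "angular": [0, 0, 0]}])

```text
t: 10.8
eef_pos: [0.5279, 0.1006, 0.097]
tool_rot: [0.072, 0.686, 0.72, 0.076]
contact_force: [-0.4, 0.7, -3.5]
gripper_width: 0.083
grasp_force: 68.8
```

Call:
drive_tool(commands=[{"hand": 0, "translation": [0, 0, -2], "angular": [0, 0, 0]}, {"hand": 0, "translation": [0, 0, -4], "angular": [0, 0, 0]}, {"hand": 0, "translation": [0, 0, -5], "angular": [0, 0, 0]}, {"hand": 0, "translation": [0, 0, -6], "angular": [0, 0, 0]}, {"hand": 0, "translation": [0, 0, -7], "angular": [0, 0, 0]}, {"hand": 0, "translation": [0, 0, -7], "angular": [0, 0, 0]}])

```text
t: 11.55
eef_pos: [0.5275, 0.1005, 0.0896]
tool_rot: [0.072, 0.686, 0.72, 0.076]
contact_force: [-1.5, 0.1, 2.0]
gripper_width: 0.082
grasp_force: 70.0
```

Call:
drive_tool(commands=[{"hand": 0, "translation": [1, 0, 0.5], "angular": [0, 0, 0]}, {"hand": 0, "translation": [2, 0.1, 0.5], "angular": [0, 0, 0]}, {"hand": 0, "translation": [3, 0.15, 0.5], "angular": [0, 0, 0]}, {"hand": 0, "translation": [3, 0.15, 0.5], "angular": [0, 0, 0]}])

```text
t: 12.05
eef_pos: [0.5303, 0.1007, 0.0897]
tool_rot: [0.072, 0.686, 0.721, 0.076]
contact_force: [-1.2, 0.3, -3.1]
gripper_width: 0.084
grasp_force: 69.4
```

Call:
drive_tool(commands=[{"hand": 0, "translation": [1, 0, 0], "angular": [0, 0, 0]}, {"hand": 0, "translation": [2, 0.1, 0], "angular": [0, 0, 0]}, {"hand": 0, "translation": [3, 0.15, 0], "angular": [0, 0, 0]}, {"hand": 0, "translation": [3, 0.15, 0], "angular": [0, 0, 0]}])

```text
t: 12.55
eef_pos: [0.5313, 0.1007, 0.0897]
tool_rot: [0.07, 0.686, 0.721, 0.074]
contact_force: [-10.0, 0.3, 11.3]
gripper_width: 0.083
grasp_force: 71.6
```

Call:
drive_tool(commands=[{"hand": 0, "translation": [-2, 0, 0.7], "angular": [0, 0, 0]}, {"hand": 0, "translation": [-4.6, -0.1, 0], "angular": [0.0017, -0.035, 0]}, {"hand": 0, "translation": [-7.3, -0.25, -0.6], "angular": [0.0035, -0.07, 0]}, {"hand": 0, "translation": [-9.9, -0.4, -1.3], "angular": [0.0052, -0.105, 0]}, {"hand": 0, "translation": [-10.6, -0.4, -1.5], "angular": [0.0058, -0.115, 0]}, {"hand": 0, "translation": [-10.6, -0.4, -1.5], "angular": [0.0058, -0.115, 0]}])

```text
t: 13.3
eef_pos: [0.5222, 0.1003, 0.088]
tool_rot: [0.111, 0.68, 0.715, 0.116]
contact_force: [-2.5, -1.0, -3.9]
gripper_width: 0.086
grasp_force: 69.1
```

Call:
drive_tool(commands=[{"hand": 0, "translation": [-1, 0, -0.4], "angular": [0.0009, -0.0175, 0]}, {"hand": 0, "translation": [-2, -0.1, -0.8], "angular": [0.0017, -0.03, 0]}, {"hand": 0, "translation": [-2, -0.1, -0.8], "angular": [0.0017, -0.03, 0]}])

```text
t: 13.68
eef_pos: [0.5201, 0.1002, 0.0872]
tool_rot: [0.121, 0.679, 0.713, 0.127]
contact_force: [-5.7, -1.3, -0.1]
gripper_width: 0.08
grasp_force: 69.9
```

Call:
drive_tool(commands=[{"hand": 0, "translation": [-1.7, -0.1, -0.4], "angular": [0.0009, -0.0175, 0]}, {"hand": 0, "translation": [-2.4, -0.1, -0.6], "angular": [0.0013, -0.027, 0]}, {"hand": 0, "translation": [-2.4, -0.1, -0.6], "angular": [0.0013, -0.027, 0]}])

```text
t: 14.05
eef_pos: [0.5181, 0.1003, 0.0867]
tool_rot: [0.131, 0.677, 0.712, 0.137]
contact_force: [-3.3, -0.1, -5.0]
gripper_width: 0.084
grasp_force: 69.1
```

Call:
drive_tool(commands=[{"hand": 0.12, "translation": [0, 0, 0], "angular": [0, 0, 0]}, {"hand": 0.15, "translation": [0, 0, 0], "angular": [0, 0, 0]}, {"hand": 0.2, "translation": [0, 0, 0], "angular": [0, 0, 0]}, {"hand": 0.25, "translation": [0, 0, 0], "angular": [0, 0, 0]}, {"hand": 0.3, "translation": [0, 0, 0], "angular": [0, 0, 0]}, {"hand": 0.3, "translation": [0, 0, 0], "angular": [0, 0, 0]}])

```text
t: 14.8
eef_pos: [0.5185, 0.1002, 0.087]
tool_rot: [0.131, 0.677, 0.711, 0.138]
contact_force: [0.2, -1.1, 0.9]
gripper_width: 0.302
grasp_force: 0.0
```

```bash
python3 - <<'E'
from h import *
np.set_printoptions(precision=4,suppress=True)
o=bot.get_obs(); print(o["t"],o["eef_pos"],o["contact_force"],o["gripper_width"])
q=o["tool_rot"]; T=R.from_quat(np.r_[q[1:],q[0]]); print(T.as_matrix())
m=bot.camera_model("wrist");w=snap("wrist","wrist5.png");s=snap("scene","scene5.png")
for n in("wrist","scene","side"):
  if n=="side": snap(n,"side5.png")
  for qq in("coupon","coupon_in_box"): print(n,qq,[(r["position"],round(r["score"],2)) for r in bot.find_in(n,qq)[:3]])
g=lambda i,W,H: cv2.resize(cv2.cvtColor(i,cv2.COLOR_RGB2BGR),(W,H),interpolation=cv2.INTER_CUBIC)
cv2.imwrite("pics/c5.png",np.hstack([g(w[100:],440,252*1+60),g(s[190:290,185:315],360,312)]))
E
```

```text
14.8 [0.5185 0.1002 0.087 ] [ 0.2387 -1.1284  0.8826] 0.3015854391137945
[[-0.0497  0.9267  0.3724]
 [ 0.9988  0.0461  0.0187]
 [ 0.0002  0.3729 -0.9279]]
wrist coupon [([284.8, 282.1], 0.63)]
wrist coupon_in_box [([292.0, 50.9], 0.77), ([275.8, 163.8], 0.32), ([535.4, 251.8], 0.16)]
scene coupon [([261.8, 231.1], 0.73), ([337.5, 210.5], 0.7), ([226.4, 217.7], 0.25)]
scene coupon_in_box [([313.1, 214.8], 0.62)]
side coupon [([301.5, 204.7], 0.55)]
side coupon_in_box [([242.2, 266.6], 0.57)]
```

View pics/c5.png

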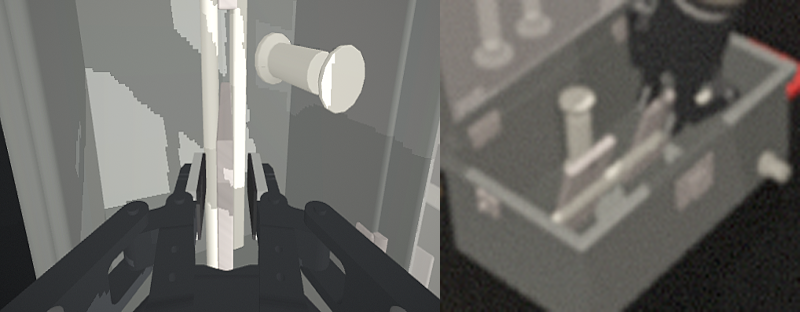

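The coupon leans between the rod and the heel bar, square and clear of its neighbour. Retreat along its plane.

Call:
drive_tool(commands=[{"hand": 0.3, "translation": [-3.7, -0.2, 9.3], "angular": [0, 0, 0]}, {"hand": 0.3, "translation": [-11, -0.6, 28], "angular": [0, 0, 0]}, {"hand": 0.3, "translation": [-22, -1.1, 55], "angular": [0, 0, 0]}, {"hand": 0.3, "translation": [-40, -2, 100], "angular": [0, 0, 0]}, {"hand": 0.5, "translation": [-60, -2, 150], "angular": [0, 0.1, 0]}, {"hand": 0.7, "translation": [-90, 20, 200], "angular": [0, 0.25, 0]}, {"hand": 0.7, "translation": [-120, 40, 250], "angular": [0, 0.37, 0]}, {"hand": 0.7, "translation": [-120, 40, 300], "angular": [0, 0.37, 0]}, {"hand": 0.7, "translation": [-120, 40, 320], "angular": [0, 0.37, 0]}, {"hand": 0.7, "translation": [-120, 40, 320], "angular": [0, 0.37, 0]}, {"hand": 0.7, "translation": [-120, 40, 320], "angular": [0, 0.37, 0]}])

```text
t: 16.62
eef_pos: [0.3984, 0.1398, 0.4067]
tool_rot: [-0.003, 0.691, 0.723, 0.011]
contact_force: [-0.9, -0.4, -0.4]
gripper_width: 0.7
grasp_force: 0.0
```

```bash
python3 - <<'E'
from h import *
np.set_printoptions(precision=4,suppress=True)
o=bot.get_obs(); print(o["t"],o["eef_pos"],o["tool_rot"],o["q"],o["contact_force"])
for n in("wrist","scene","side"):
  m=bot.camera_model(n); snap(n,n+"6.png")
  for qq in("coupon","coupon_in_box","lid_bar"): print(n,qq,[(r["position"],round(r["score"],2)) for r in bot.find_in(n,qq)[:3]])
  a=.0499;c,sn=np.cos(a),np.sin(a)
  bx=lambda P:np.array([.521+c*P[0]-sn*P[1],.143+sn*P[0]+c*P[1],P[2]])
  # expected lid bar: hinge x=.09..; open 100deg, bar 215 out, 5 above
  for hx in(.085,.095):
    t=1.745; u=np.array([-np.cos(t),0,np.sin(t)]); nrm=np.array([np.sin(t),0,np.cos(t)])
    b=np.array([hx,0,.112])+.215*u+.005*nrm
    print(n,"bar exp",hx,b,proj(n,[bx(b+[0,y,0]) for y in(-.068,0,.068)],m).round(1).tolist())
E
```

```text
16.625 [0.3984 0.1398 0.4067] [-0.0028  0.6908  0.723   0.011 ] [-1.5764 -0.2953  0.8959  1.9305  0.2254  1.382  -0.6948] [-0.9314 -0.4093 -0.4018]
wrist coupon [([365.5, 200.9], 0.68)]
wrist coupon_in_box [([349.6, 298.4], 0.67), ([377.3, 125.8], 0.56)]
wrist lid_bar [([509.8, 191.5], 0.84), ([366.0, 200.0], 0.45)]
wrist bar exp 0.085 [0.1272 0.     0.3229] [[623.2, 314.2], [651.4, 227.8], [686.5, 124.9]]
wrist bar exp 0.095 [0.1372 0.     0.3229] [[637.1, 314.2], [666.6, 227.7], [703.3, 124.6]]
scene coupon [([340.1, 208.5], 0.83), ([259.7, 229.1], 0.58), ([376.0, 224.8], 0.23)]
scene coupon_in_box [([238.7, 248.1], 0.84), ([310.0, 215.5], 0.58)]
scene lid_bar [([214.2, 184.0], 0.81), ([373.3, 226.4], 0.34)]
scene bar exp 0.085 [0.1272 0.     0.3229] [[230.1, 131.0], [211.5, 140.4], [191.7, 150.3]]
scene bar exp 0.095 [0.1372 0.     0.3229] [[227.4, 130.0], [208.8, 139.3], [189.0, 149.2]]
side coupon [([302.9, 203.9], 0.71), ([349.5, 177.1], 0.5), ([256.7, 240.6], 0.41)]
side coupon_in_box [([246.3, 259.2], 0.57)]
side lid_bar [([213.5, 204.1], 0.57)]
side bar exp 0.085 [0.1272 0.     0.3229] [[219.6, 162.4], [209.6, 175.2], [198.8, 189.0]]
side bar exp 0.095 [0.1372 0.     0.3229] [[216.6, 161.7], [206.5, 174.5], [195.6, 188.2]]
```

```bash
python3 - <<'E'
from h import *
np.set_printoptions(precision=4,suppress=True)
print(tri([ray("scene",(338,62)),ray("side",(269,70))]))
# shelf edge line near box: intersect scene ray plane with side edge line
s=[ray("scene",p) for p in((338,68),(150,130))]; n=np.cross(s[0][1],s[1][1])
for p in((269,74),(180,155),(100,220),(0,304)):
    o,d=ray("side",p); print("low edge",p,o+d*((s[0][0]-o)@n)/(d@n))
for hx in(.085,.095): pass
E
```

```text
[ 0.7665 -0.5435  0.328 ]
low edge (269, 74) [ 0.7857 -0.5936  0.2897]
low edge (180, 155) [0.7575 0.1293 0.35  ]
low edge (100, 220) [0.7896 0.4623 0.3556]
low edge (0, 304) [0.8229 0.7774 0.3593]
```

Call:
drive_tool(commands=[{"hand": 0.7, "translation": [0, 20, 40], "angular": [0, 0, 0]}, {"hand": 0.7, "translation": [40, 40, 55], "angular": [0, 0, 0]}, {"hand": 0.7, "translation": [90, 60, 55], "angular": [0, 0, 0]}, {"hand": 0.7, "translation": [140, 60, 55], "angular": [0, 0, 0]}, {"hand": 0.7, "translation": [170, 60, 55], "angular": [0, 0, 0]}, {"hand": 0.7, "translation": [180, 60, 55], "angular": [0, 0, 0]}, {"hand": 0.7, "translation": [180, 60, 55], "angular": [0, 0, 0]}])

```text
t: 18.1
eef_pos: [0.5786, 0.1997, 0.4615]
tool_rot: [-0.002, 0.691, 0.723, 0.01]
contact_force: [0.9, -0.3, 0.1]
gripper_width: 0.699
grasp_force: 0.0
```

```bash
python3 - <<'E'
from h import *
np.set_printoptions(precision=4,suppress=True)
o=bot.get_obs(); print(o["t"],o["eef_pos"],o["tool_rot"],o["q"],o["contact_force"])
a=.0499;c,sn=np.cos(a),np.sin(a)
bx=lambda P:np.array([.521+c*P[0]-sn*P[1],.143+sn*P[0]+c*P[1],P[2]])
t=1.745; u=np.array([-np.cos(t),0,np.sin(t)]); nrm=np.array([np.sin(t),0,np.cos(t)])
b=np.array([.09,0,.112])+.215*u+.005*nrm; bar=[bx(b+[0,y,0]) for y in(-.068,0,.068)]
tops=[bx(P) for P in[(-.0117,.0345,.106),(-.0117,.0945,.106),(-.0117,-.015,.106),(-.0117,-.075,.106)]]
out=[]
for n,cr in(("wrist",None),("scene",(165,110,150,150)),("side",(150,140,150,150))):
  m=bot.camera_model(n); im=cv2.cvtColor(snap(n,n+"7.png"),cv2.COLOR_RGB2BGR)
  k=1 if n=="wrist" else 2; big=cv2.resize(im,None,fx=k,fy=k,interpolation=cv2.INTER_CUBIC)
  pb=proj(n,bar,m); print(n,pb)
  for P,col in((bar,(0,0,255)),(tops,(0,255,0))):
    for v in proj(n,P,m): cv2.drawMarker(big,tuple(int(x) for x in v*k+(k-1)/2),col,0,6,1)
  if cr: x,y,w,h=cr; big=big[y*k:(y+h)*k,x*k:(x+w)*k]; big=cv2.resize(big,(240,240))
  else: big=big[:,:560]
  out.append(big)
right=np.vstack(out[1:]); right=cv2.copyMakeBorder(right,0,0,0,0,0)
L=cv2.copyMakeBorder(out[0],0,60,0,0,cv2.BORDER_CONSTANT)
cv2.imwrite("pics/c7.png",np.hstack([L,right])); print(np.hstack([L,right]).shape)
E
```

```text
18.1 [0.5786 0.1997 0.4615] [-0.0022  0.6911  0.7227  0.01  ] [-1.2288  0.4133  1.1821  1.4527 -0.3981  1.5158 -0.0156] [ 0.925  -0.254   0.0766]
wrist [[362.4474 326.9349]
 [366.7355 262.0464]
 [371.7839 188.351 ]]
scene [[228.7592 130.5141]
 [210.1473 139.8203]
 [190.3059 149.7656]]
side [[218.0942 162.0139]
 [208.0075 174.8322]
 [197.2302 188.5755]]
(480, 800, 3)
```

View pics/c7.png

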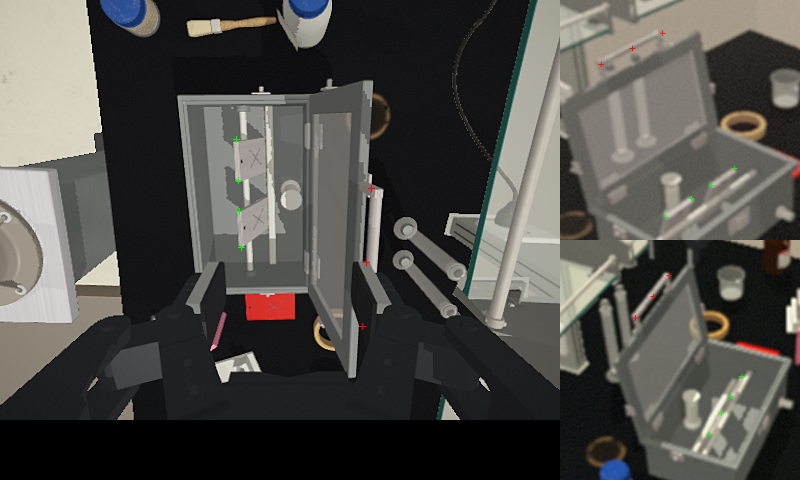

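Both coupons lean alike: the new one's top edge is at about (240,225) and the old one's at (238,158), both on their predicted marks. The lid's steel grip bar shows at (375,185–265), a few pixels beyond my prediction. I'll measure it numerically.

```bash
python3 - <<'E'
from h import *
np.set_printoptions(precision=4,suppress=True)
g=cv2.imread("pics/wrist7.png",0)
for r in range(185,275,10): print(r,g[r,355:395].tolist())
s=cv2.imread("pics/scene7.png",0); d=cv2.imread("pics/side7.png",0)
for x in(195,205,212,220,226): c=s[120:160,x]; print("scene",x,120+np.argmax(c),s[120+np.argmax(c)-4:120+np.argmax(c)+5,x].tolist())
E
```

```text
185 [70, 69, 75, 89, 103, 113, 112, 111, 111, 111, 113, 114, 114, 117, 117, 116, 118, 116, 114, 107, 76, 22, 1, 6, 11, 13, 12, 15, 16, 13, 15, 13, 13, 12, 16, 14, 13, 14, 22, 20]
195 [71, 72, 83, 93, 98, 96, 93, 115, 146, 145, 142, 117, 123, 174, 171, 116, 122, 134, 125, 154, 205, 205, 200, 196, 195, 195, 204, 206, 35, 1, 13, 14, 12, 11, 15, 15, 14, 13, 14, 16]
205 [70, 78, 90, 95, 98, 95, 111, 135, 137, 148, 128, 0, 7, 2, 69, 125, 135, 149, 162, 174, 180, 187, 197, 205, 202, 194, 149, 0, 8, 15, 11, 12, 11, 13, 17, 11, 16, 11, 14, 13]
215 [73, 84, 93, 98, 96, 93, 116, 146, 147, 135, 57, 4, 5, 44, 101, 133, 146, 159, 171, 180, 185, 195, 204, 202, 199, 182, 6, 7, 11, 13, 12, 14, 15, 17, 21, 20, 18, 22, 12, 13]
225 [78, 89, 96, 97, 92, 115, 146, 146, 144, 108, 0, 8, 15, 68, 115, 125, 146, 170, 179, 184, 192, 201, 203, 201, 186, 52, 0, 13, 17, 13, 10, 17, 12, 16, 15, 16, 12, 10, 23, 79]
235 [83, 94, 98, 98, 94, 115, 148, 148, 133, 24, 5, 0, 61, 112, 122, 139, 152, 163, 171, 181, 193, 199, 198, 190, 128, 0, 11, 14, 16, 19, 15, 11, 13, 16, 13, 17, 12, 11, 9, 9]
245 [89, 97, 97, 94, 116, 148, 147, 141, 95, 0, 0, 38, 90, 119, 133, 149, 160, 169, 179, 190, 197, 198, 191, 152, 0, 10, 12, 16, 12, 10, 19, 19, 19, 20, 17, 12, 15, 14, 12, 13]
255 [93, 98, 97, 93, 115, 148, 149, 132, 7, 5, 12, 69, 114, 128, 144, 159, 168, 176, 186, 195, 197, 197, 184, 29, 6, 15, 12, 16, 17, 20, 20, 22, 17, 18, 19, 21, 16, 15, 21, 74]
265 [27, 29, 25, 34, 70, 108, 121, 117, 117, 118, 117, 117, 117, 116, 113, 127, 168, 186, 193, 199, 197, 187, 77, 0, 13, 18, 19, 16, 19, 21, 21, 19, 18, 21, 18, 19, 19, 13, 36, 116]
scene 195 145 [157, 156, 159, 173, 179, 162, 139, 132, 135]
scene 205 139 [157, 155, 152, 160, 170, 170, 153, 131, 134]
scene 212 136 [157, 159, 156, 165, 172, 165, 141, 130, 138]
scene 220 132 [153, 158, 158, 164, 175, 167, 144, 130, 139]
scene 226 130 [155, 157, 159, 163, 166, 150, 138, 134, 135]
```

```bash
python3 - <<'E'
from h import *
np.set_printoptions(precision=4,suppress=True)
a=.0499;by=R.from_rotvec([0,0,a])
o=bot.get_obs(); q=o["tool_rot"]; T=R.from_quat(np.r_[q[1:],q[0]])
T0=by*R.from_matrix(np.array([[0,1,0],[1,0,0],[0,0,-1]]).T)
print((T0*T.inv()).as_rotvec(), np.array([.6575,.1498,.400])-o["eef_pos"])
E
```

```text
[-0.021   0.0112  0.0021] [ 0.0803 -0.051  -0.0626]
```

Call:
drive_tool(commands=[{"hand": 0.6, "translation": [20, -13, 0], "angular": [-0.021, 0.011, 0.002]}, {"hand": 0.6, "translation": [50, -32, 0], "angular": [-0.021, 0.011, 0.002]}, {"hand": 0.6, "translation": [75, -47, 0], "angular": [-0.021, 0.011, 0.002]}, {"hand": 0.6, "translation": [80, -50, -25], "angular": [-0.021, 0.011, 0.002]}, {"hand": 0.6, "translation": [80, -50, -55], "angular": [-0.021, 0.011, 0.002]}, {"hand": 0.6, "translation": [80, -50, -62], "angular": [-0.021, 0.011, 0.002]}, {"hand": 0.6, "translation": [80, -50, -62], "angular": [-0.021, 0.011, 0.002]}])

```text
t: 19.12
eef_pos: [0.6577, 0.1513, 0.401]
tool_rot: [0.001, 0.689, 0.725, -0.0]
contact_force: [1.1, -0.4, 0.1]
gripper_width: 0.595
grasp_force: 0.0
```

```bash
python3 - <<'E'
from h import *
np.set_printoptions(precision=4,suppress=True)
o=bot.get_obs(); print(o["t"],o["eef_pos"],o["tool_rot"],o["q"],o["contact_force"])
m=bot.camera_model("wrist"); g=cv2.cvtColor(snap("wrist","wrist8.png"),cv2.COLOR_RGB2GRAY)
a=.0499;c,sn=np.cos(a),np.sin(a)
B=[np.array([.6575-sn*y,.1498+c*y,.323]) for y in(-.06,-.03,0,.03,.06)]
for v in proj("wrist",B,m):
    x,y=np.round(v).astype(int); print(v, x-20, g[y,x-20:x+21].tolist() if y<420 else None)
E
```

```text
19.125 [0.6577 0.1513 0.401 ] [ 0.0006  0.6892  0.7246 -0.0001] [-0.9687  0.5681  1.0836  1.3882 -0.497   1.4752  0.1423] [ 1.1443 -0.387   0.1379]
[288.3573 306.1944] 268 [96, 95, 119, 144, 149, 133, 97, 92, 94, 129, 160, 171, 177, 163, 139, 165, 189, 198, 206, 214, 224, 235, 238, 229, 219, 206, 191, 183, 189, 200, 200, 197, 203, 204, 204, 203, 201, 202, 205, 202, 202]
[288.3631 269.1434] 268 [126, 125, 126, 127, 122, 103, 94, 95, 103, 117, 123, 126, 124, 126, 150, 178, 193, 203, 208, 212, 222, 233, 238, 231, 220, 210, 204, 170, 24, 21, 30, 29, 29, 26, 29, 28, 27, 26, 30, 29, 27]
[288.3694 229.1664] 268 [125, 126, 129, 121, 97, 83, 84, 89, 100, 110, 120, 120, 117, 123, 147, 168, 180, 190, 198, 203, 212, 225, 229, 228, 222, 211, 208, 176, 22, 19, 20, 17, 19, 20, 22, 18, 18, 16, 21, 20, 22]
[288.3765 185.8103] 268 [126, 127, 123, 104, 81, 84, 87, 97, 109, 118, 122, 120, 119, 131, 153, 170, 181, 190, 197, 202, 212, 225, 206, 183, 213, 210, 213, 180, 53, 15, 23, 28, 23, 17, 18, 22, 18, 19, 19, 19, 19]
[288.3846 138.5084] 268 [126, 122, 101, 81, 84, 86, 95, 107, 116, 122, 121, 120, 121, 126, 134, 138, 139, 143, 147, 150, 158, 164, 166, 165, 163, 158, 159, 140, 64, 16, 23, 25, 26, 24, 26, 25, 28, 27, 26, 26, 27]
```

Bar centred on column 288 as predicted, so descend and grip.

Call:
drive_tool(commands=[{"hand": 0.6, "translation": [0, -1, -20], "angular": [0, 0, 0]}, {"hand": 0.6, "translation": [0, -1, -45], "angular": [0, 0, 0]}, {"hand": 0.6, "translation": [0, -1, -65], "angular": [0, 0, 0]}, {"hand": 0.6, "translation": [0, -1, -77], "angular": [0, 0, 0]}, {"hand": 0.6, "translation": [0, -1, -83], "angular": [0, 0, 0]}, {"hand": 0.6, "translation": [0, -1, -83], "angular": [0, 0, 0]}, {"hand": 0.6, "translation": [0, -1, -83], "angular": [0, 0, 0]}])

```text
t: 20.05
eef_pos: [0.6587, 0.1491, 0.3177]
tool_rot: [0.001, 0.69, 0.724, -0.0]
contact_force: [0.3, -0.6, 0.2]
gripper_width: 0.601
grasp_force: 0.0
```

Call:
drive_tool(commands=[{"hand": 0.3, "translation": [0, 0, 0], "angular": [0, 0, 0]}, {"hand": 0.2, "translation": [0, 0, 0], "angular": [0, 0, 0]}, {"hand": 0, "translation": [0, 0, 0], "angular": [0, 0, 0]}, {"hand": 0, "translation": [0, 0, 0], "angular": [0, 0, 0]}, {"hand": 0, "translation": [0, 0, 0], "angular": [0, 0, 0]}, {"hand": 0, "translation": [0, 0, 0], "angular": [0, 0, 0]}], force=70)

```text
t: 20.8
eef_pos: [0.658, 0.1492, 0.3173]
tool_rot: [0.0, 0.69, 0.724, -0.001]
contact_force: [-4.7, 0.5, 6.1]
gripper_width: 0.087
grasp_force: 68.4
```

```bash
cat > arc.py <<'E'
from h import *
a=.0499;by=R.from_rotvec([0,0,a]);ay=by.apply([0,1,0])
def bar(f): f=np.radians(f); return .215*np.array([-np.cos(f),0,np.sin(f)])+.005*np.array([np.sin(f),0,np.cos(f)])
def tcp(f):
    th=np.radians((100-f)*35/40); return bar(f)+.005*np.array([np.sin(th),0,-np.cos(th)]), th
def seg(f0,fs):
    p0,t0=tcp(f0)
    for f in fs:
        p,t=tcp(f); print(f,(by.apply(p-p0)*1000).round(1),(-(t-t0)*ay).round(4))
E
python3 -c "
from arc import *
seg(100,[99.6,98.8,97.6,96,94,92,90]); seg(90,range(88,65,-2)); seg(66,[64.5,63,61.5,60.5,60])
print(bot.get_obs()['grasp_force'],tcp(60)[0],bot.get_obs()['q'])"
```

```text
99.6 [-1.4 -0.1  0.3] [ 0.0003 -0.0061 -0.    ]
98.8 [-4.3 -0.2  0.8] [ 0.0009 -0.0183 -0.    ]
97.6 [-8.7 -0.4  1.6] [ 0.0018 -0.0366 -0.    ]
96 [-14.5  -0.7   2.4] [ 0.003 -0.061 -0.   ]
94 [-21.8  -1.1   3.3] [ 0.0046 -0.0915 -0.    ]
92 [-29.1  -1.5   3.9] [ 0.0061 -0.122  -0.    ]
90 [-36.5  -1.8   4.2] [ 0.0076 -0.1525 -0.    ]
88 [-7.3 -0.4  0.1] [ 0.0015 -0.0305 -0.    ]
86 [-14.7  -0.7  -0.1] [ 0.003 -0.061 -0.   ]
84 [-22.   -1.1  -0.6] [ 0.0046 -0.0915 -0.    ]
82 [-29.3  -1.5  -1.3] [ 0.0061 -0.122  -0.    ]
80 [-36.6  -1.8  -2.2] [ 0.0076 -0.1525 -0.    ]
78 [-43.9  -2.2  -3.4] [ 0.0091 -0.183  -0.    ]
76 [-51.1  -2.6  -4.9] [ 0.0107 -0.2135 -0.    ]
74 [-58.2  -2.9  -6.6] [ 0.0122 -0.244  -0.    ]
72 [-65.3  -3.3  -8.6] [ 0.0137 -0.2745 -0.    ]
70 [-72.3  -3.6 -10.8] [ 0.0152 -0.3051 -0.    ]
68 [-79.2  -4.  -13.3] [ 0.0168 -0.3356 -0.    ]
66 [-86.1  -4.3 -16. ] [ 0.0183 -0.3661 -0.    ]
64.5 [-5.1 -0.3 -2.2] [ 0.0011 -0.0229 -0.    ]
63 [-10.1  -0.5  -4.5] [ 0.0023 -0.0458 -0.    ]
61.5 [-15.   -0.7  -6.9] [ 0.0034 -0.0686 -0.    ]
60.5 [-18.3  -0.9  -8.6] [ 0.0042 -0.0839 -0.    ]
60 [-19.9  -1.   -9.5] [ 0.0046 -0.0915 -0.    ]
68.37623834609985 [-0.10030199  0.          0.1845997 ] [-0.96297044  0.61611432  1.04643117  1.51424227 -0.53991392  1.32581228
  0.18418783]
```

Call:
drive_tool(commands=[{"hand": 0, "translation": [-1.4, -0.1, 0.3], "angular": [0.0003, -0.006, 0]}, {"hand": 0, "translation": [-4.3, -0.2, 0.8], "angular": [0.0009, -0.018, 0]}, {"hand": 0, "translation": [-8.7, -0.4, 1.6], "angular": [0.0018, -0.037, 0]}, {"hand": 0, "translation": [-14.5, -0.7, 2.4], "angular": [0.003, -0.061, 0]}, {"hand": 0, "translation": [-21.8, -1.1, 3.3], "angular": [0.0046, -0.0915, 0]}, {"hand": 0, "translation": [-21.8, -1.1, 3.3], "angular": [0.0046, -0.0915, 0]}])

```text
t: 21.55
eef_pos: [0.6357, 0.148, 0.3206]
tool_rot: [0.032, 0.689, 0.723, 0.033]
contact_force: [0.1, -1.5, 3.1]
gripper_width: 0.087
grasp_force: 68.9
```

```bash
python3 - <<'E'
from h import *
np.set_printoptions(precision=4,suppress=True)
o=bot.get_obs(); print(o["t"],o["eef_pos"],o["contact_force"],o["torque"],o["q"])
s=snap("scene","scene9.png"); snap("side","side9.png")
for n in("scene","side"): print(n,[(r["position"],r["score"]) for r in bot.find_in(n,"lid_bar")[:2]],[(r["position"],r["score"]) for r in bot.find_in(n,"lid")[:2]])
a=cv2.imread("pics/scene7.png",0).astype(int);b=cv2.imread("pics/scene9.png",0).astype(int)
print("lid pane region diff",np.abs(a-b)[170:215,185:255].mean(),"ref bench",np.abs(a-b)[300:400,330:400].mean())
E
```

```text
21.55 [0.6357 0.148  0.3206] [ 0.1301 -1.5477  3.1438] [-0.3317 -0.1003  0.0807] [-1.0799  0.5317  1.1051  1.6413 -0.5079  1.1876  0.1696]
scene [([216.6, 183.4], 0.68)] [([214.8, 180.7], 0.64)]
side [([215.8, 207.9], 0.97), ([238.4, 236.7], 0.33)] [([214.9, 210.7], 0.66)]
lid pane region diff 3.4393650793650794 ref bench 1.565
```

Call:
drive_tool(commands=[{"hand": 0, "translation": [-5, -0.2, 0.5], "angular": [0.001, -0.02, 0]}, {"hand": 0, "translation": [-10, -0.5, 0.8], "angular": [0.002, -0.041, 0]}, {"hand": 0, "translation": [-14.7, -0.7, 0.9], "angular": [0.003, -0.061, 0]}, {"hand": 0, "translation": [-22, -1.1, 1.0], "angular": [0.0046, -0.0915, 0]}, {"hand": 0, "translation": [-29.3, -1.4, 0.8], "angular": [0.006, -0.122, 0]}, {"hand": 0, "translation": [-36.7, -1.8, 0.3], "angular": [0.0076, -0.1525, 0]}, {"hand": 0, "translation": [-36.7, -1.8, 0.3], "angular": [0.0076, -0.1525, 0]}])

```text
t: 22.72
eef_pos: [0.5994, 0.146, 0.3208]
tool_rot: [0.085, 0.685, 0.718, 0.088]
contact_force: [-0.3, -0.8, 6.0]
gripper_width: 0.092
grasp_force: 69.1
```

```bash
python3 - <<'E'
from h import *
np.set_printoptions(precision=4,suppress=True)
o=bot.get_obs(); print(o["t"],o["eef_pos"],o["contact_force"],o["torque"],o["q"])
by=R.from_rotvec([0,0,.0499])
w=[snap(n,n+"10.png") for n in("wrist","scene","side")]
# project lid outline for angles; compare with outline from net
def lid(f,hx=.0945,r=.187,hw=.15):
    f=np.radians(f); e=np.array([hx-r*np.cos(f),0,.112+r*np.sin(f)]); h=np.array([hx,0,.112])
    P=np.array([h+[0,-hw,0],h+[0,hw,0],e+[0,hw,0],e+[0,-hw,0]]); return by.apply(P)+[.521,.143,0]
for n in("scene","side"):
    r=bot.outline_of(n,"lid")
    if not r: print(n,"none"); continue
    M=r[0]["pixels"]; print(n,r[0]["score"],M.sum())
    for f in(100,94,90,87,84,80,76):
        z=np.zeros(M.shape,np.uint8); cv2.fillPoly(z,[proj(n,lid(f)).round().astype(np.int32)],1); z=z>0
        print(f,round((z&M).sum()/(z|M).sum(),3))
E
```

```text
22.725 [0.5994 0.146  0.3208] [-0.3039 -0.8128  6.0006] [-0.3354 -0.1246 -0.0445] [-1.3189  0.3953  1.2396  1.8426 -0.4309  0.9489  0.1125]
scene 0.94 5274
100 0.775
94 0.827
90 0.877
87 0.913
84 0.871
80 0.784
76 0.692
side 0.56 1886
100 0.576
94 0.684
90 0.794
87 0.81
84 0.761
80 0.639
76 0.454
```

Call:
drive_tool(commands=[{"hand": 0, "translation": [-5, -0.2, -0.4], "angular": [0.001, -0.015, 0]}, {"hand": 0, "translation": [-11, -0.5, -1.1], "angular": [0.002, -0.035, 0]}, {"hand": 0, "translation": [-18, -0.9, -2.1], "angular": [0.0029, -0.06, 0]}, {"hand": 0, "translation": [-25.5, -1.3, -3.5], "angular": [0.0042, -0.085, 0]}, {"hand": 0, "translation": [-29.1, -1.5, -4.3], "angular": [0.005, -0.1, 0]}, {"hand": 0, "translation": [-29.1, -1.5, -4.3], "angular": [0.005, -0.1, 0]}])

```text
t: 23.72
eef_pos: [0.5707, 0.1444, 0.3165]
tool_rot: [0.119, 0.68, 0.713, 0.124]
contact_force: [-0.1, -2.8, 7.9]
gripper_width: 0.092
grasp_force: 69.5
```

```bash
python3 - <<'E'
from h import *
np.set_printoptions(precision=4,suppress=True)
o=bot.get_obs(); print(o["t"],o["eef_pos"],o["contact_force"],o["torque"],o["q"])
E
```

```text
23.725 [0.5707 0.1444 0.3165] [-0.1248 -2.7588  7.8947] [-0.4404 -0.2689 -0.1279] [-1.5551  0.2977  1.3927  1.9823 -0.3346  0.7801  0.0269]
```

Call:
drive_tool(commands=[{"hand": 0, "translation": [-3.5, -0.2, 0], "angular": [0, 0, 0]}, {"hand": 0, "translation": [-7.2, -0.4, -0.8], "angular": [0, 0, 0]}, {"hand": 0, "translation": [-7.2, -0.4, -0.8], "angular": [0, 0, 0]}])

```text
t: 24.1
eef_pos: [0.5626, 0.144, 0.3146]
tool_rot: [0.118, 0.68, 0.713, 0.123]
contact_force: [2.0, -3.3, -4.1]
gripper_width: 0.093
grasp_force: 68.4
```

```bash
python3 - <<'E'
from h import *
np.set_printoptions(precision=4,suppress=True)
o=bot.get_obs(); print(o["t"],o["eef_pos"],o["contact_force"],o["torque"],o["q"])
E
```

```text
24.1 [0.5626 0.144  0.3146] [ 2.0423 -3.324  -4.0706] [-0.5659 -0.1689 -0.1047] [-1.5893  0.2755  1.4079  1.9983 -0.2997  0.7732 -0.0053]
```

```bash
python3 - <<'E'
from arc import *
o=bot.get_obs(); q=o["tool_rot"];T=R.from_quat(np.r_[q[1:],q[0]]); print(np.degrees(np.arcsin(T.as_matrix()[0,2])),by.inv().apply(T.as_matrix()[:,2]),by.inv().apply(T.as_matrix()[:,0]))
def tc(f,t): t=np.radians(t); return bar(f)+.005*np.array([np.sin(t),0,-np.cos(t)])
hinge=np.array([.658,.1492,.3173])-by.apply(tc(100,0)); print(hinge, o["eef_pos"]-(hinge+by.apply(tc(73.7,19.7))))
p0=hinge+by.apply(tc(73.7,19.7))
for f in(73,72,71,70,69,68,67,66,65,64,63,62,61,60):
    t=19.7-(73.7-f)*.5; print(f,((hinge+by.apply(tc(f,t))-p0)*1000).round(1),(np.radians(19.7-t)*ay).round(4))
E
```

```text
19.633495612285678 [ 0.33630959 -0.00223094 -0.94174884] [ 0.00227817  0.9999962  -0.00155536]
[0.6157942  0.14709218 0.11143457] [ 0.00058532 -0.00039235  0.00010635]
73 [-2.6 -0.1 -0.7] [-0.0003  0.0061  0.    ]
72 [-6.2 -0.3 -1.8] [-0.0007  0.0148  0.    ]
71 [-9.8 -0.5 -2.9] [-0.0012  0.0235  0.    ]
70 [-13.4  -0.7  -4.1] [-0.0016  0.0322  0.    ]
69 [-17.   -0.8  -5.3] [-0.002  0.041  0.   ]
68 [-20.6  -1.   -6.6] [-0.0025  0.0497  0.    ]
67 [-24.1  -1.2  -8. ] [-0.0029  0.0584  0.    ]
66 [-27.6  -1.4  -9.4] [-0.0034  0.0671  0.    ]
65 [-31.1  -1.6 -10.9] [-0.0038  0.0758  0.    ]
64 [-34.6  -1.7 -12.5] [-0.0042  0.0845  0.    ]
63 [-38.   -1.9 -14.1] [-0.0047  0.0933  0.    ]
62 [-41.4  -2.1 -15.7] [-0.0051  0.102   0.    ]
61 [-44.8  -2.2 -17.5] [-0.0055  0.1107  0.    ]
60 [-48.1  -2.4 -19.2] [-0.006   0.1194  0.    ]
```

Call:
drive_tool(commands=[{"hand": 0, "translation": [-2.6, -0.1, -0.7], "angular": [-0.0003, 0.006, 0]}, {"hand": 0, "translation": [-6.2, -0.3, -1.8], "angular": [-0.0007, 0.015, 0]}, {"hand": 0, "translation": [-9.8, -0.5, -2.9], "angular": [-0.0012, 0.0235, 0]}, {"hand": 0, "translation": [-13.4, -0.7, -4.1], "angular": [-0.0016, 0.032, 0]}, {"hand": 0, "translation": [-17, -0.8, -5.3], "angular": [-0.002, 0.041, 0]}, {"hand": 0, "translation": [-20.6, -1, -6.6], "angular": [-0.0025, 0.05, 0]}, {"hand": 0, "translation": [-24.1, -1.2, -8], "angular": [-0.0029, 0.058, 0]}, {"hand": 0, "translation": [-24.1, -1.2, -8], "angular": [-0.0029, 0.058, 0]}])

```text
t: 25.1
eef_pos: [0.5397, 0.1428, 0.3082]
tool_rot: [0.099, 0.683, 0.716, 0.103]
contact_force: [-4.9, -6.0, 11.7]
gripper_width: 0.09
grasp_force: 68.8
```

```bash
python3 - <<'E'
from h import *
np.set_printoptions(precision=4,suppress=True)
o=bot.get_obs(); print(o["t"],o["eef_pos"],o["contact_force"],o["torque"],o["q"])
E
```

```text
25.1 [0.5397 0.1428 0.3082] [-4.8943 -6.004  11.7092] [-1.1362  0.6165 -0.2781] [-1.6202  0.2492  1.418   2.0113 -0.2613  0.8211 -0.0422]
```

Call:
drive_tool(commands=[{"hand": 0, "translation": [-3.5, -0.2, -0.3], "angular": [-0.0005, 0.009, 0]}, {"hand": 0, "translation": [-7, -0.4, -1.7], "angular": [-0.0009, 0.017, 0]}, {"hand": 0, "translation": [-10.5, -0.5, -3.2], "angular": [-0.0013, 0.026, 0]}, {"hand": 0, "translation": [-13.9, -0.7, -4.8], "angular": [-0.0018, 0.035, 0]}, {"hand": 0, "translation": [-17.3, -0.9, -6.4], "angular": [-0.0022, 0.043, 0]}, {"hand": 0, "translation": [-20.7, -1.0, -8.1], "angular": [-0.0026, 0.052, 0]}, {"hand": 0, "translation": [-24, -1.2, -9.7], "angular": [-0.003, 0.061, 0]}, {"hand": 0, "translation": [-24, -1.2, -9.7], "angular": [-0.003, 0.061, 0]}, {"hand": 0, "translation": [-24, -1.2, -9.7], "angular": [-0.003, 0.061, 0]}])

```text
t: 26.22
eef_pos: [0.5149, 0.1414, 0.2975]
tool_rot: [0.078, 0.686, 0.719, 0.08]
contact_force: [-2.2, -5.7, 4.0]
gripper_width: 0.09
grasp_force: 68.6
```

```bash
cat > chk.py <<'E'
from h import *
np.set_printoptions(precision=4,suppress=True)
o=bot.get_obs(); print(o["t"],o["eef_pos"],o["contact_force"],o["torque"],o["q"],o["gripper_width"])
q=o["tool_rot"];T=R.from_quat(np.r_[q[1:],q[0]]);by=R.from_rotvec([0,0,.0499])
b=by.inv().apply(o["eef_pos"]-.005*T.as_matrix()[:,2]-[.6158,.1471,.1114]); print("bar rel hinge",b,np.hypot(b[0],b[2]),"phi",np.degrees(np.arctan2(b[2],-b[0]))-1.33)
def lid(f,hx=.0945,r=.187,hw=.15):
    f=np.radians(f); e=np.array([hx-r*np.cos(f),0,.112+r*np.sin(f)]); h=np.array([hx,0,.112])
    P=np.array([h+[0,-hw,0],h+[0,hw,0],e+[0,hw,0],e+[0,-hw,0]]); return by.apply(P)+[.521,.143,0]
for n in("scene","side"):
    snap(n,n+"_c.png"); r=bot.outline_of(n,"lid")
    if not r: print(n,"none"); continue
    M=r[0]["pixels"]; print(n,r[0]["score"],M.sum())
    for f in range(52,80,3):
        z=np.zeros(M.shape,np.uint8); cv2.fillPoly(z,[proj(n,lid(f)).round().astype(np.int32)],1); z=z>0
        print(f,round((z&M).sum()/(z|M).sum(),3),end="; ")
    print()
E
python3 chk.py
```

```text
26.225 [0.5149 0.1414 0.2975] [-2.2076 -5.6582  3.964 ] [-1.1386  0.3198 -0.1825] [-1.6389  0.2331  1.4197  2.0305 -0.2422  0.8665 -0.0633] 0.09014892693347251
bar rel hinge [-0.1022 -0.0006  0.191 ] 0.21659587897806257 phi 60.51462791738424
scene 0.87 2735
52 0.339; 55 0.46; 58 0.64; 61 0.779; 64 0.816; 67 0.782; 70 0.691; 73 0.627; 76 0.564; 79 0.519; 
side 0.94 591
52 0.248; 55 0.31; 58 0.42; 61 0.5; 64 0.13; 67 0.364; 70 0.297; 73 0.234; 76 0.191; 79 0.159;
```

Call:
drive_tool(commands=[{"hand": 0, "translation": [-1, 0, -0.5], "angular": [0, 0.003, 0]}, {"hand": 0, "translation": [-2, -0.1, -1], "angular": [0, 0.006, 0]}, {"hand": 0, "translation": [-2, -0.1, -1], "angular": [0, 0.006, 0]}, {"hand": 0, "translation": [-2, -0.1, -1], "angular": [0, 0.006, 0]}, {"hand": 0, "translation": [-2, -0.1, -1], "angular": [0, 0.006, 0]}])

```text
t: 27.05
eef_pos: [0.5131, 0.1414, 0.2966]
tool_rot: [0.076, 0.686, 0.719, 0.078]
contact_force: [-1.4, -6.3, 2.8]
gripper_width: 0.089
grasp_force: 68.4
```

```bash
python3 chk.py; python3 - <<'E'
from h import *
for n in("scene","side","wrist"):
    snap(n,n+"_e.png")
    for q in("coupon","coupon_in_box","short_coupon"): print(n,q,[(r["position"],round(r["score"],2)) for r in bot.find_in(n,q)[:3]])
E
```

```text
27.05 [0.5131 0.1414 0.2966] [-1.4048 -6.336   2.772 ] [-1.1103 -0.1183 -0.2306] [-1.6378  0.2329  1.4182  2.0316 -0.2428  0.8702 -0.063 ] 0.08876184093884158
bar rel hinge [-0.1039 -0.0006  0.19  ] 0.2166009240834592 phi 59.99883491884465
scene 0.79 2677
52 0.366; 55 0.493; 58 0.682; 61 0.821; 64 0.819; 67 0.762; 70 0.667; 73 0.605; 76 0.546; 79 0.502; 
side 0.57 600
52 0.276; 55 0.347; 58 0.458; 61 0.475; 64 0.125; 67 0.318; 70 0.267; 73 0.214; 76 0.175; 79 0.146; 
scene coupon [([339.8, 209.1], 0.93), ([259.9, 227.4], 0.49), ([363.5, 198.1], 0.18)]
scene coupon_in_box [([234.4, 247.8], 0.76), ([312.6, 218.6], 0.61)]
scene short_coupon []
side coupon [([301.8, 205.0], 0.81), ([258.8, 236.5], 0.61), ([246.9, 250.3], 0.54)]
side coupon_in_box [([274.4, 206.1], 0.58)]
side short_coupon [([298.7, 180.1], 0.4)]
wrist coupon [([250.8, 218.8], 0.62)]
wrist coupon_in_box []
wrist short_coupon []
```

The lid is held steady at about 60°, and both coupons are where they were. Handing in.

```bash
python3 -c "
from station import bot; print(bot.hand_in())"
```

```text
the job is handed in; nothing more can be done
None
```

I leaned the taller coupon in the box beside its neighbour and handed the job in with the arm still holding the lid by its bar at about 60° (within a degree or so, worked out from the arm's pose), 27 s into the 58 s limit.

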